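# Unlock the parts chest's lift-collar lever and open its lid

### The job

Open the grey parts chest: raise the collar of its lock lever, throw the lever over to the other side and let the collar drop fully home there, without forcing the lock. Then swing the lid up past upright and leave it standing open, with the things around the chest left where they are.

Things in the scene. Friction and masses are not known exactly. Their poses are not given: they have to be found in the camera images.
- chest: Grey sheet-steel chest fixed to the bench, 160 (x) x 260 (y) x 100 mm high without its lid. Origin: centre of its underside, on the bench; x runs from its front (lock side) to its rear, y to the left seen from the front, z up.
- bracket: The lock's fixed dark foot, 90 x 100 x 22 mm, with a plate 92 mm high against the chest; carries the tooth and two 10 mm end-stop pins. Origin: on the bench below the lever's pivot, at (-155, -50, 0) mm in the chest's frame, same axes; foot x -15 to 75, plate x 63 to 75. The lock is overstrained by roughly 35 N sideways at the collar while the lever is locked or at a stop.
- pivot (a point): Lever's pivot, 35 mm above the bracket's origin; the lever turns about the chest's x axis. Lever: 12 mm steel rod, black 18 mm ball, top 143 mm from the pivot. A thin latch arm 50 mm behind it (towards the chest) turns with it, 92 mm long; its head lies over the lid's tongue while the lever is on the locked side, and is clear of it on the other.
- lever (a joint): Angle of the lock lever, rad. 0: at the left stop (locked), leaning 0.44 rad from upright to the chest's +y; grows as it is thrown to -y; 0.88: at the right stop, leaning 0.44 to -y. A light spring (0.4 N m/rad) draws it to upright from both sides, so when locked it rests 0.05 to 0.1 off a stop.
- collar (a joint): Lift of the aluminium collar along the lever, m: 0 home, 0.015 upper stop; a spring draws it home (3.6 N at 0, 8 N at the top). It leans with the lever. How far it must be lifted before the lever is free differs from lock to lock (7 to 12 mm) and cannot be seen; its pin can drop home only in the last 0.05 to 0.1 rad before a stop.
- flange (a point): Underside of the collar's flange, on the lever's axis, 95 mm from the pivot when home; its z points along the lever, away from the pivot. Flange: disc of 42 mm diameter, 8 mm thick, above this point. Below it the collar is a sleeve of 18 mm diameter, 59 mm long.
- tooth (a point): Steel tooth that the collar's pin locks behind: this fixed point is 19 mm behind the lever's axis (towards the chest), 49 mm above the pivot; the tooth ends 0 to 5 mm above it, 10 mm thick, about 30 mm wide. The pin is a 6 mm stub on the rear of the sleeve, 45 mm from the pivot when home, reaching 27 mm behind the axis.
- lid (a joint): Opening angle of the lid, rad: 0 shut, 1.57 upright, 1.85 fully back. Stiff hinge: it stays where it is left; about 5 N at the handle moves it.
- hinge (a point): Middle of the lid's hinge line (along the chest's y), at (80, 0, 100.5) mm in the chest's frame. Lid: 160 x 260 x 10 mm, its underside in the hinge's plane, front edge 160 mm from the hinge; a steel tongue 26 mm wide juts 20 mm forward from that edge at chest y = -13 mm.
- lid_handle (a point): Middle of the round dark bar handle on the lid: bar along the lid's y, about 90 mm long, 35 mm above the lid's top face; with the lid shut at (-55, 60, 145.5) mm in the chest's frame, 25 mm behind the front edge.
- filter: Bystander: dark steel oil-filter canister, 76 mm diameter, 85 mm high, upright. Origin: centre of its underside.
- carton: Bystander: cardboard carton 100 x 70 x 60 mm. Origin: centre of its underside.
- bearing: Bystander: steel ring bearing, 60 mm diameter, 16 mm high, lying flat. Origin: centre of its underside.

How it is judged:
On the way, in this order (a step that is already met when the one before it is completed fails the run):
1. the lever is thrown to the right and the collar has dropped home there (value of joint lever above 0.74 rad and value of joint collar below 0.003 m and value of joint lid below 0.1 rad), for 0.2 s.
2. the lid is past upright (value of joint lid above 1.57 rad), for 0.1 s.
At the end, for the whole second after the job is handed in: The lever stands at the right stop (joint above 0.74 rad) with the collar home (lift under 3 mm), and the lid stands open past upright (above 1.57 rad), at rest (value of joint lever above 0.74 rad and value of joint collar below 0.003 m and value of joint lid above 1.57 rad and velocity of joint lid between -0.1 and 0.1 rad/s); the robot touches nothing.
It fails at once if the lock is forced: more than 80 N on its fixed foot, tooth or end stops (contact force between bracket and anything else above 80 N).
It fails at once if the oil filter is moved more than 30 mm (distance of filter from where it was at the start of the episode above 0.03 m).
It fails at once if the carton is moved more than 30 mm (distance of carton from where it was at the start of the episode above 0.03 m).
It fails at once if the bearing is moved more than 30 mm (distance of bearing from where it was at the start of the episode above 0.03 m).
It also fails if it takes over 70 s, if anything falls off the work surface, if the arm or the gripper's body presses on something with over 40 N, if the wrist force passes 120 N, or if a joint passes its speed limit or range.

### The arm

A 7-joint arm with a two-finger parallel gripper is mounted at the origin on the work surface. World frame = base frame: x ahead of the robot, y to its left, z up, the work surface at z = 0. Lengths are in m, angles in rad, forces in N, time in s.
With the tool pointing down it reaches from about 0.4 to 0.85 m from the base axis. Payload 4.5 kg.
Tool frame: the origin (TCP) lies at the very end of the fingers, on their centre line; the grasp point (between the pads) lies 19 mm behind it; y points along the fingers, x is the direction in which the jaws open and shut, and the axes are right-handed (so a half turn about y gives the same grasp; the last joint's range is limited). The gripper opens to 88 mm and grips with 3 to 60 N. Pads are 18 mm wide; open, the fingers measure 123 mm over their backs; the gripper's body (75 mm by 187 mm) begins 45 mm behind the grasp point.
Start: joints at [-1.298, 0.689, -0.195, 1.565, 0.157, 0.902, -0.215], TCP at [0.148, 0.607, 0.239] pointing down, gripper open.
Joint ranges: [-3.01, 3.01], [-0.46, 2.08], [-1.47, 1.51], [0.13, 2.56], [-1, 4.14], [0.04, 2.09], [-2.66, 2.66]. Speed limits (rad/s): [2.57, 2.57, 3.14, 3.14, 3.14, 3.14, 3.14].

### API

Orientations are given as a unit quaternion [x, y, z, w].
In Python, from plant import r gives the robot as it stands.
- The arm moves only by the shell command python3 -m inch 'ROWS' [OPENING] [FORCE]. ROWS is JSON, a list of rows, each a list of 6 numbers: the shift along the tool's x, y, z in mm, then the turn, a rotation vector about the tool's x, y, z in rad. In form: [[x, y, z, ax, ay, az], ...]. A call has 1 to 12 rows; each row shifts and turns the commanded pose from where the row before left it, along the tool's axes as they then stand; what a row does not reach is not made up. A row lasts 1/12 s, in which the tool goes at most 41.7 mm and 7.16 degrees, less where a joint would pass 70% of its speed; a pose out of reach is approached as far as the arm can. A call is refused whole if a number of a shift passes 41.7 or a number of a turn 0.125, either way. A call with a gripper value outside its range is refused whole. OPENING is the finger opening in mm, from 0 to 88.1, set as the call begins (- or left out, the last holds). The fingers move at their own pace and stop on an object; FORCE is the grip in N (left out, the last holds). Time passes only in rows, so rows that do not move let the fingers close. It gives the time, the measured TCP pose, the force and the opening at its end, in the units of the state.
- r.get_state(): the state, without advancing time (a new reading comes with each control period).
- r.snapshot(name): name is "scene" or "top" or "wrist"; returns a dict with "img" (480x640x3 uint8, red, green, blue), "range_z" (480x640 float32, m along the optical axis (not along the pixel's ray), 0 where there is no reading), "mtx" (3x3 intrinsics, pixels), "camera_from_world" (4x4, takes a point from world to camera coordinates); the wrist camera has in their place "tool_from_camera" (4x4, takes a point from camera to tool coordinates, whose origin is the TCP and whose axes are the tool frame's). Camera axes: x right, y down, z forward; pixel columns grow to the right and rows downward; lengths in m; the calibration is good to about 2 mm. A picture is of the moment at which its call begins: read the wrist's pose just before it.
- r.finish_job(): hands the job in, once; it reports no verdict.
The state is a dict: "clock": time; "q": joint angles; "qd": joint speeds; "joint_torque": joint torques, N m; "tool_pos": TCP position; "eef_rot": TCP orientation; "contact_force": force on the tool from outside, world axes, zero at the start; "moment": the same for the moment, N m; "opening": opening from 0.0 (shut) to 1.0 (fully open).
Only numpy, scipy, OpenCV 4.12 (cv2) and the standard library are available. Lean on these libraries where they do the work, as an engineer would, in place of code of your own. Each camera call takes 0.05 s, during which the arm holds its last target.

## Working session

There is one attempt and no reset: what is moved stays moved. The work goes in short steps, Python scripts to look and compute and a shell command to move; the robot and the scene stay as the last step left them, time stands still between calls to the robot, and variables do not carry over. Pictures are saved under pics/ and viewed, and the job is handed in when it is done.

```bash
ls; mkdir -p pics; python3 - <<'E'
from plant import r
import cv2,numpy as np
s=r.get_state(); print({k:(np.round(v,3).tolist() if not isinstance(v,dict) else v) for k,v in s.items()})
for n in ["scene","top","wrist"]:
    d=r.snapshot(n); np.savez(f"/tmp/{n}0.npz",**d); cv2.imwrite(f"pics/{n}0.png",d["img"][:,:,::-1])
    print(n,d["mtx"].tolist()); print(np.round(d.get("camera_from_world",d.get("tool_from_camera")),3).tolist())
E
```

```text
pics
{'clock': 0.0, 'q': [-1.298, 0.69, -0.195, 1.566, 0.157, 0.903, -0.215], 'qd': [-0.001, 0.001, 0.001, -0.002, 0.002, -0.001, 0.0], 'joint_torque': [-0.001, -52.756, -1.267, -15.344, -0.053, 0.006, 0.0], 'tool_pos': [0.148, 0.607, 0.238], 'eef_rot': [0.556, 0.436, -0.437, -0.556], 'contact_force': [0.207, -0.368, 1.115], 'moment': [0.012, -0.043, -0.019], 'opening': 1.0}
scene [[496.00237302496765, 0.0, 317.35808187564777], [0.0, 496.00237302496765, 237.90755108137785], [0.0, 0.0, 1.0]]
[[0.622, 0.783, 0.004, -0.39], [0.513, -0.405, -0.757, -0.216], [-0.591, 0.473, -0.654, 1.399], [0.0, 0.0, 0.0, 1.0]]
top [[499.9994383369574, 0.0, 321.8147181181377], [0.0, 499.9994383369574, 240.9317476156593], [0.0, 0.0, 1.0]]
[[0.001, -1.0, 0.017, 0.021], [-0.992, -0.003, -0.123, 0.603], [0.123, -0.017, -0.992, 0.878], [0.0, 0.0, 0.0, 1.0]]
wrist [[345.73690111291626, 0.0, 316.7765744562677], [0.0, 345.73690111291626, 242.17875010638284], [0.0, 0.0, 1.0]]
[[1.0, -0.0, -0.0, -0.0], [-0.0, -0.308, 0.951, -0.146], [-0.0, -0.951, -0.308, 0.08], [0.0, 0.0, 0.0, 1.0]]
```

View pics/scene0.png

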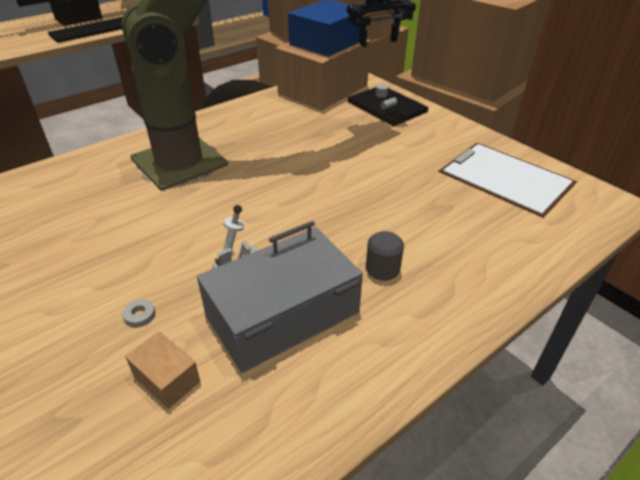

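View pics/top0.png

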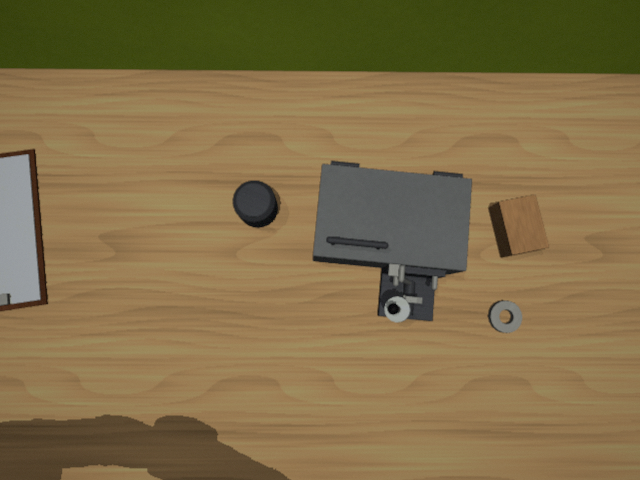

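View pics/wrist0.png

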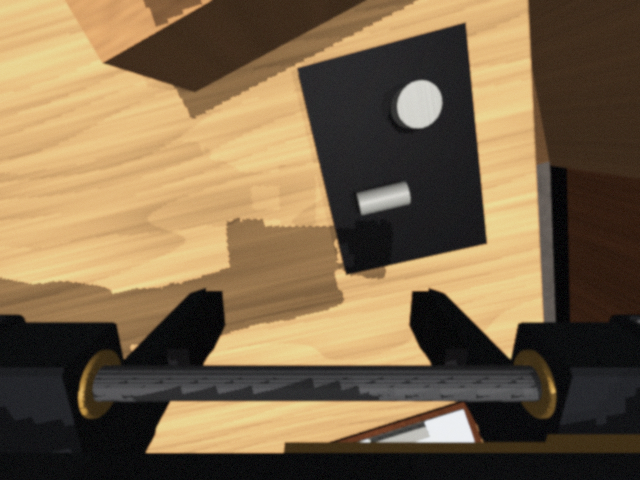

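The scene shows the chest with the lock towards the robot. In the top view, the lid corners are at about (321,165), (471,179), (466,272) and (313,262). The flange disc is at (397,309), the handle runs from (330,240) to (385,245), and the filter is at (256,204).

```bash
cat > h.py <<'E'
import numpy as np,cv2
def load(n): return dict(np.load(f"/tmp/{n}.npz"))
def px(d,u,v,z=None,w=1):
    """world point by depth; or by plane z"""
    K=d["mtx"];T=np.linalg.inv(d["camera_from_world"])
    ray=np.array([(u-K[0,2])/K[0,0],(v-K[1,2])/K[1,1],1])
    if z is None:
        p=d["range_z"][v-w:v+w+1,u-w:u+w+1]; s=np.median(p[p>0])
    else:
        o=T[:3,3]; dd=T[:3,:3]@ray; s=(z-o[2])/dd[2]
    return T[:3,:3]@(ray*s)+T[:3,3]
def cloud(d):
    K=d["mtx"];T=np.linalg.inv(d["camera_from_world"])
    v,u=np.mgrid[:480,:640]; s=d["range_z"]
    P=np.stack([(u-K[0,2])/K[0,0]*s,(v-K[1,2])/K[1,1]*s,s],-1)
    return P@T[:3,:3].T+T[:3,3]
def proj(d,P):
    K=d["mtx"];c=d["camera_from_world"]@np.append(P,1); c=K@c[:3]; return c[:2]/c[2]
E
python3 - <<'E'
from h import *
np.set_printoptions(precision=4,suppress=True)
t=load("top0");s=load("scene0")
for c in [(321,165),(471,179),(466,272),(313,262)]: print("lid",px(t,*c,z=.1105))
print("lid depth",px(t,400,210,w=3),px(t,340,190,w=3),px(t,440,250,w=3), "scene",px(s,280,280,w=3))
for c in [(334,240),(382,245),(358,242)]: print("bar",px(t,*c,w=0))
for c in [(393,309),(404,309),(398,317)]: print("collar",px(t,*c,w=0))
for c in [(256,204)]: print("filter",px(t,*c))
for c in [(520,225),(494,316)]: print("cart,bear",px(t,*c))
for n,k in [("top0",(440,360,260,330)),("scene0",(200,275,195,275))]:
    d=load(n);a,b,y0,y1=(k if k[0]<k[1] else (k[1],k[0],k[2],k[3]))
    cv2.imwrite(f"pics/crop_{n}.png",cv2.resize(d["img"][y0:y1,a:b,::-1],None,fx=9 if n=="top0" else 7,fy=9 if n=="top0" else 7,interpolation=cv2.INTER_CUBIC)[:600,:800])
E
```

```text
lid [0.7253 0.0253 0.1105]
lid [ 0.702  -0.2325  0.1105]
lid [ 0.5422 -0.2183  0.1105]
lid [0.5585 0.0385 0.1105]
lid depth [ 0.6473 -0.109   0.1112] [ 0.6817 -0.0071  0.1106] [ 0.5792 -0.1755  0.1106] scene [ 0.6505 -0.1054  0.1122]
bar [0.5906 0.0049 0.1506]
bar [ 0.5829 -0.0723  0.1493]
bar [ 0.5877 -0.0337  0.1493]
collar [ 0.4813 -0.0853  0.1682]
collar [ 0.4809 -0.1082  0.1357]
collar [ 0.4681 -0.0988  0.1328]
filter [0.6617 0.1383 0.0859]
cart,bear [ 0.6304 -0.3349  0.0594]
cart,bear [ 0.4668 -0.2962  0.0167]
```

View pics/crop_top0.png

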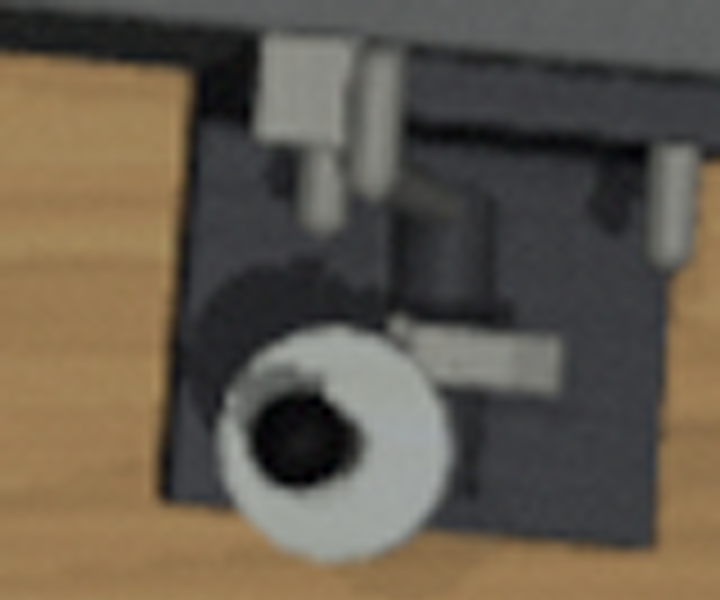

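View pics/crop_scene0.png

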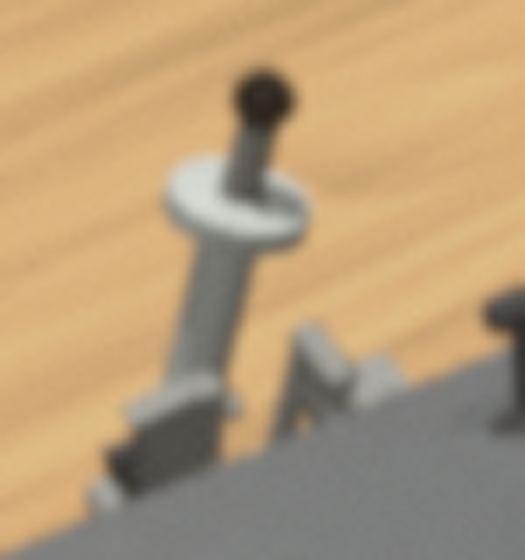

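```bash
python3 - <<'E'
from h import *
np.set_printoptions(precision=4,suppress=True)
for n in ["top0","scene0"]:
    d=load(n);P=cloud(d);m=(abs(P[...,2]-.1105)<.004)&(P[...,0]>.5)&(P[...,0]<.76)&(abs(P[...,1]+.1)<.18)
    m=cv2.morphologyEx(m.astype(np.uint8),cv2.MORPH_OPEN,np.ones((5,5)))>0
    Q=P[m][:,:2].astype(np.float32); print(n,len(Q),cv2.minAreaRect(Q), cv2.boxPoints(cv2.minAreaRect(Q)).tolist(),P[m][:,2].mean())
    # collar cloud
    m=(P[...,2]>.12)&(P[...,0]>.42)&(P[...,0]<.53)&(P[...,1]>-.2)&(P[...,1]<0)
    v,u=np.nonzero(m)
    for a,b in list(zip(u,v))[::max(1,len(u)//25)]: print(a,b,P[b,a])
E
```

```text
top0 13466 ((0.6374201774597168, -0.09694470465183258), (0.2602938115596771, 0.16138282418251038), 84.5008544921875) [[0.5446280241012573, -0.21875989437103271], [0.705268144607544, -0.23422536253929138], [0.7302123308181763, 0.024870485067367554], [0.5695722103118896, 0.04033595323562622]] 0.11064994900653945
399 279 [ 0.5298 -0.1035  0.1209]
399 297 [ 0.5001 -0.1006  0.1348]
390 299 [ 0.4969 -0.087   0.1279]
392 300 [ 0.4953 -0.0899  0.1301]
393 301 [ 0.4937 -0.0914  0.1312]
392 302 [ 0.4921 -0.0904  0.1268]
390 303 [ 0.4905 -0.0817  0.1623]
387 304 [ 0.4888 -0.0827  0.1232]
408 304 [ 0.4889 -0.1142  0.1388]
406 305 [ 0.4873 -0.1115  0.1359]
401 306 [ 0.4857 -0.1037  0.134 ]
396 307 [ 0.4843 -0.0896  0.1704]
391 308 [ 0.4828 -0.0819  0.1702]
386 309 [ 0.4807 -0.0808  0.1243]
407 309 [ 0.4809 -0.1128  0.137 ]
402 310 [ 0.4793 -0.1047  0.1368]
398 311 [ 0.4777 -0.098   0.1384]
394 312 [ 0.4767 -0.0868  0.1677]
390 313 [ 0.4751 -0.0811  0.1645]
388 314 [ 0.4727 -0.0836  0.1268]
386 315 [ 0.4711 -0.0806  0.1248]
407 315 [ 0.4714 -0.1124  0.1379]
406 316 [ 0.4698 -0.1106  0.1387]
406 31
[... 624 characters left out ...]
85  -0.0848  0.151 ]
227 217 [ 0.461  -0.0996  0.1358]
226 218 [ 0.4633 -0.1032  0.1364]
224 219 [ 0.4678 -0.11    0.1401]
237 219 [ 0.4868 -0.0914  0.1428]
234 220 [ 0.4851 -0.0973  0.1421]
229 221 [ 0.4769 -0.1042  0.1379]
224 222 [ 0.475  -0.1143  0.1392]
237 222 [ 0.4853 -0.0915  0.1343]
230 223 [ 0.4808 -0.1046  0.1355]
243 223 [ 0.4853 -0.0786  0.1253]
235 224 [ 0.4865 -0.097   0.1328]
227 225 [ 0.4852 -0.1137  0.1379]
240 225 [ 0.4949 -0.0907  0.1325]
232 226 [ 0.4896 -0.1055  0.134 ]
227 227 [ 0.487  -0.1152  0.1347]
240 227 [ 0.499  -0.0934  0.1314]
236 228 [ 0.5009 -0.1032  0.1351]
233 229 [ 0.4972 -0.1081  0.1326]
233 230 [ 0.4968 -0.1081  0.1299]
242 242 [ 0.5289 -0.1086  0.121 ]
```

```bash
cat >> h.py <<'E'
from scipy.spatial.transform import Rotation as Ro
YAW=-0.0935; C0=np.array([.638,-.0966,0])
xc=np.array([np.cos(YAW),np.sin(YAW),0]);yc=np.array([-np.sin(YAW),np.cos(YAW),0]);zc=np.array([0,0,1.])
def ch(p): p=np.array(p)/1000.; return C0+p[0]*xc+p[1]*yc+p[2]*zc
PIV=ch([-155,-50,35])
def ax(lean): return np.sin(lean)*yc+np.cos(lean)*zc   # lean + to +y
def toolR(lean,sgn=1):
    y=-ax(lean); x=sgn*xc; return Ro.from_matrix(np.stack([x,y,np.cross(x,y)],1))
def delta(s,p,R):
    "shift in tool frame mm, rotvec of target relative"
    Rc=Ro.from_quat(s["eef_rot"]); return Rc.inv().apply(np.array(p)-s["tool_pos"])*1000,(Rc.inv()*R).as_rotvec()
E
python3 - <<'E'
from h import *
from plant import r
np.set_printoptions(precision=4,suppress=True)
s=r.get_state();R=Ro.from_quat(s["eef_rot"]);print(R.as_matrix())
print("PIV",PIV,"flange",PIV+.095*ax(.37),"ball",PIV+.134*ax(.37))
for n in ["top0","scene0"]:
    d=load(n)
    for th in (.33,.37,.4): print(n,th,"ball",proj(d,PIV+.134*ax(th)),"fltop",proj(d,PIV+.103*ax(th)))
    print("bar",proj(d,ch([-55,60,145.5])),"hinge",proj(d,ch([80,0,100.5])),"bracket corners",[proj(d,PIV-[0,0,.013]+a*xc+b*yc) for a,b in [(-.015,.05),(-.015,-.05)]])
for sg in (1,-1):
    print(sg,delta(s,[.48,-.1,.25],toolR(0,sg)),delta(s,[.48,-.1,.25],toolR(.37,sg)))
E
```

```text
[[ 0.2365 -0.0002 -0.9716]
 [ 0.9716 -0.0013  0.2365]
 [-0.0013 -1.     -0.0001]]
PIV [ 0.479  -0.1319  0.035 ] flange [ 0.4822 -0.0977  0.1236] ball [ 0.4835 -0.0837  0.1599]
top0 0.33 ball [394.5034 307.7863] fltop [397.7634 308.2044]
top0 0.37 ball [391.1064 307.4692] fltop [395.2394 307.9686]
top0 0.4 ball [388.5885 307.2347] fltop [393.366  307.7939]
bar [356.5708 241.5571] hinge [395.3542 171.2629] bracket corners [array([378.0143, 314.95  ]), array([432.3084, 320.1242])]
scene0 0.33 ball [236.187  209.9201] fltop [233.124  223.3668]
scene0 0.37 ball [238.6161 209.8116] fltop [234.9719 223.2501]
scene0 0.4 ball [240.4104 209.7925] fltop [236.3392 223.209 ]
bar [292.1831 232.1299] hinge [303.3035 306.2142] bracket corners [array([242.5705, 256.7539]), array([199.1614, 274.6474])]
1 (array([-608.2258,  -11.0234, -489.9435]), array([ 0.001 ,  1.4256, -0.001 ])) (array([-608.2258,  -11.0234, -489.9435]), array([-0.3038,  1.4082,  0.2625]))
-1 (array([-608.2258,  -11.0234, -489.9435]), array([-0.0011, -1.716 , -0.0011])) (array([-608.2258,  -11.0234, -489.9435]), array([ 0.273 , -1.6944,  0.316 ]))
```

```bash
python3 -m inch '[[-5,-3,-35,0,0.06,0],[-5,-3,-35,0,0.06,0],[-5,-3,-35,0,0.06,0],[-5,-3,-35,0,0.06,0],[-5,-3,-35,0,0.06,0],[-5,-3,-35,0,0.06,0],[-5,-3,-35,0,0.06,0],[-5,-3,-35,0,0.06,0],[-5,-3,-35,0,0.06,0],[-5,-3,-35,0,0.06,0],[-5,-3,-35,0,0.06,0],[-5,-3,-35,0,0.06,0]]' 60
```

```text
clock: 1.15
tool_pos: [0.4635, 0.3349, 0.2746]
eef_rot: [0.675, 0.212, -0.212, -0.675]
contact_force: [0.4, 0.2, 0.5]
opening: 0.679
```

```bash
python3 -m inch '[[-5,-3,-35,0,0.06,0],[-5,-3,-35,0,0.06,0],[-5,-3,-35,0,0.06,0],[-5,-3,-35,0,0.06,0],[-5,-3,-35,0,0.06,0],[-5,-3,-35,0,0.06,0],[-5,-3,-35,0,0.06,0],[-5,-3,-35,0,0.06,0],[-5,-3,-35,0,0.06,0],[-5,-3,-35,0,0.06,0],[0,0,0,0,0,0]]'; python3 - <<'E'
from h import *
from plant import r
np.set_printoptions(precision=4,suppress=True)
s=r.get_state();print(s["q"],s["tool_pos"],s["contact_force"])
print(delta(s,PIV+.25*ax(.355),toolR(.355)))
d=r.snapshot("wrist"); np.savez("/tmp/w1.npz",p=s["tool_pos"],q=s["eef_rot"],**d); cv2.imwrite("pics/w1.png",d["img"][:,:,::-1])
E
```

```text
clock: 2.07
tool_pos: [0.531, -0.0144, 0.3054]
eef_rot: [0.709, -0.001, 0.001, -0.705]
contact_force: [-0.9, -0.6, 0.0]
opening: 0.679
[-0.1567  0.4836  0.1466  1.771  -0.0797  0.8929  0.021 ] [ 0.531  -0.0144  0.3054] [-0.8558 -0.6336  0.0472]
(array([-43.8162,  36.113 , -30.9297]), array([-0.3489,  0.09  ,  0.0167]))
```

View pics/w1.png

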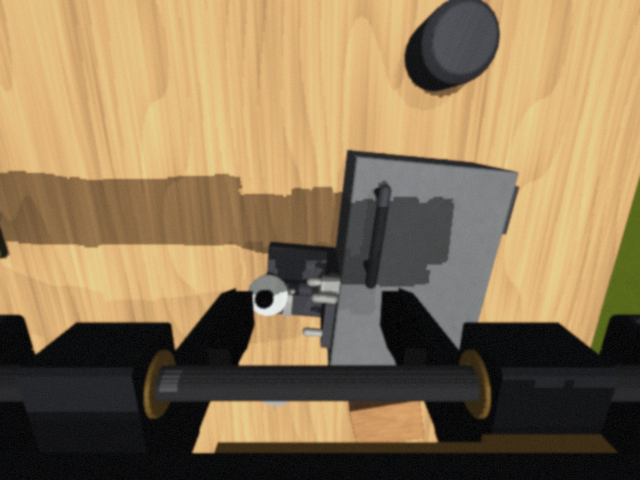

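```bash
python3 -m inch '[[-22,18,-15.5,0,0,0],[-22,18,-15.5,0,0,0],[0,0,0,-0.087,0.0225,0.004],[0,0,0,-0.087,0.0225,0.004],[0,0,0,-0.087,0.0225,0.004],[0,0,0,-0.087,0.0225,0.004],[0,0,0,0,0,0],[0,0,0,0,0,0]]'; cat >> h.py <<'E'
def wpx(d,u,v,z=None,P=None,w=1):
    K=d["mtx"];R=Ro.from_quat(d["q"]).as_matrix();T=np.eye(4);T[:3,:3]=R;T[:3,3]=d["p"];T=T@d["tool_from_camera"]
    dd={"mtx":K,"camera_from_world":np.linalg.inv(T),"range_z":d["range_z"]}
    return proj(dd,P) if P is not None else px(dd,u,v,z,w)
def wcam(d):
    R=Ro.from_quat(d["q"]).as_matrix();T=np.eye(4);T[:3,:3]=R;T[:3,3]=d["p"];T=T@d["tool_from_camera"]
    return {"mtx":d["mtx"],"camera_from_world":np.linalg.inv(T),"range_z":d["range_z"]}
E
python3 - <<'E'
from h import *
from plant import r
np.set_printoptions(precision=4,suppress=True)
s=r.get_state();print(s["q"],s["contact_force"])
d=r.snapshot("wrist"); np.savez("/tmp/w2.npz",p=s["tool_pos"],q=s["eef_rot"],**d)
cv2.imwrite("pics/w2.png",d["img"][:,:,::-1])
for n in ("w1","w2"):
    w=load(n);print(n,[proj(wcam(w),PIV+a*ax(.355)) for a in (.134,.103,.095)])
    h=wcam(w); c=proj(h,PIV+.103*ax(.355)).astype(int); a,b=max(0,c[0]-50),max(0,c[1]-40)
    print(a,b); cv2.imwrite(f"pics/{n}c.png",cv2.resize(w["img"][b:b+75,a:a+100,::-1],None,fx=8,fy=8,interpolation=cv2.INTER_CUBIC))
print(delta(s,PIV+.25*ax(.355),toolR(.355)))
E
```

```text
clock: 2.78
tool_pos: [0.4882, -0.0337, 0.2679]
eef_rot: [0.818, -0.03, 0.02, -0.574]
contact_force: [-0.1, -0.1, 0.4]
opening: 0.682
[-0.497   0.5467  0.4004  1.9354  0.1904  0.7822 -0.3552] [-0.0914 -0.14    0.4491]
w1 [array([266.0284, 299.1464]), array([269.4785, 295.2451]), array([270.2732, 294.3466])]
219 255
w2 [array([315.8144, 249.9183]), array([315.6975, 238.8307]), array([315.6708, 236.3049])]
265 198
(array([ -0.2712,   2.5236, -11.5701]), array([-0.0084,  0.0204,  0.0052]))
```

View pics/w2.png

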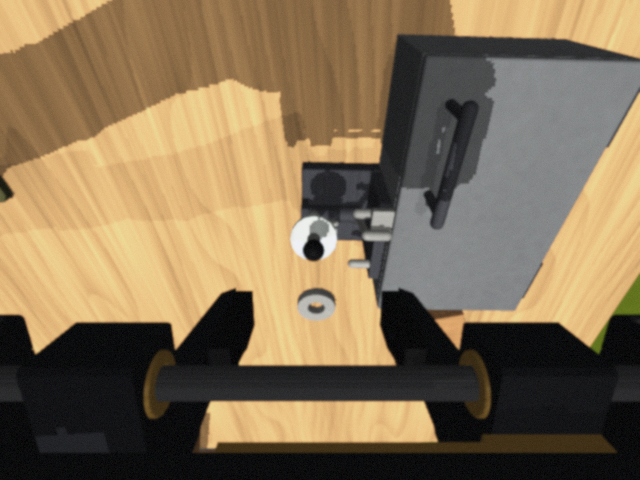

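View pics/w1c.png

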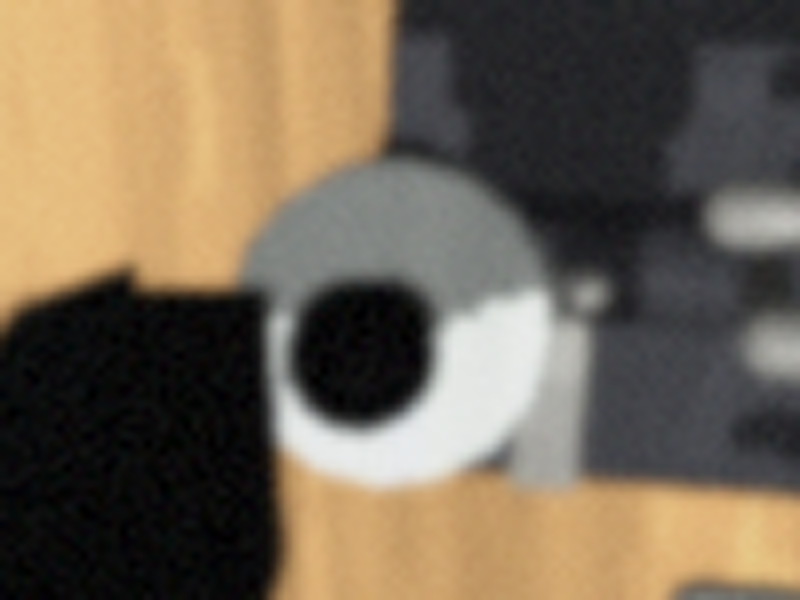

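View pics/w2c.png

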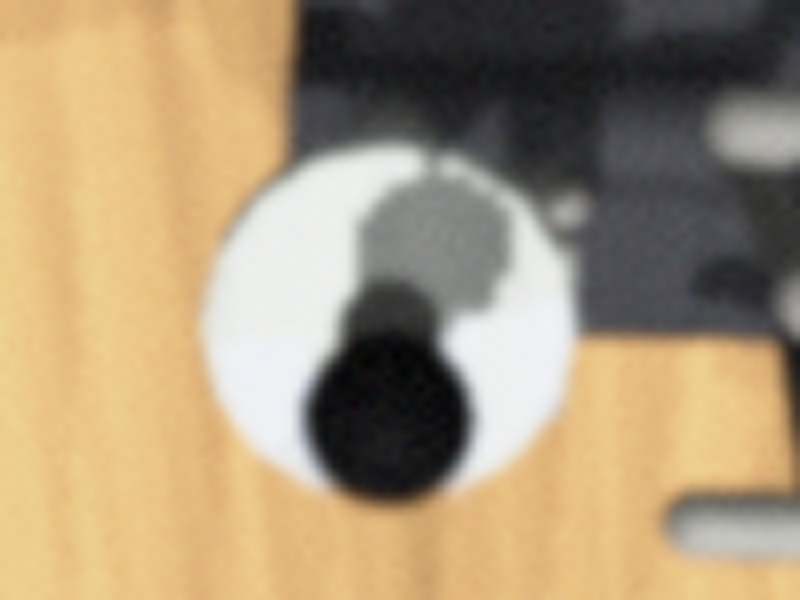

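```bash
sed -i 's/C0=np.array(\[.638/C0=np.array([.6367/' h.py; python3 - <<'E'
from h import *
from plant import r
np.set_printoptions(precision=4,suppress=True)
s=r.get_state()
print(delta(s,PIV+.16*ax(.355),toolR(.355)))
E
```

```text
(array([ -1.8267,  92.3787, -10.3046]), array([-0.0083,  0.0164,  0.0046]))
```

```bash
python3 -m inch '[[-1.8,10,-10.3,-0.008,0.016,0.005],[0,27,0,0,0,0],[0,27,0,0,0,0],[0,28,0,0,0,0],[0,0,0,0,0,0],[0,0,0,0,0,0]]' 60; python3 - <<'E'
from h import *
from plant import r
np.set_printoptions(precision=4,suppress=True)
s=r.get_state();print(s["q"])
print(delta(s,PIV+.093*ax(.355),toolR(.355)))
d=r.snapshot("wrist"); np.savez("/tmp/w3.npz",p=s["tool_pos"],q=s["eef_rot"],**d)
cv2.imwrite("pics/w3.png",d["img"][:,:,::-1])
w=load("w3");print([proj(wcam(w),PIV+a*ax(.355)) for a in (.134,.103,.095)])
E
```

```text
clock: 3.33
tool_pos: [0.4811, -0.0805, 0.1858]
eef_rot: [0.82, -0.042, 0.028, -0.57]
contact_force: [-0.1, 0.8, 0.9]
opening: 0.678
[-0.403   0.6802  0.3996  2.046   0.2057  0.5312 -0.3594]
(array([ 1.6337, 66.311 ,  4.2428]), array([ 0.0021, -0.0062, -0.0042]))
[array([319.7874, 277.4252]), array([319.5493, 257.2601]), array([319.4981, 252.9204])]
```

View pics/w3.png

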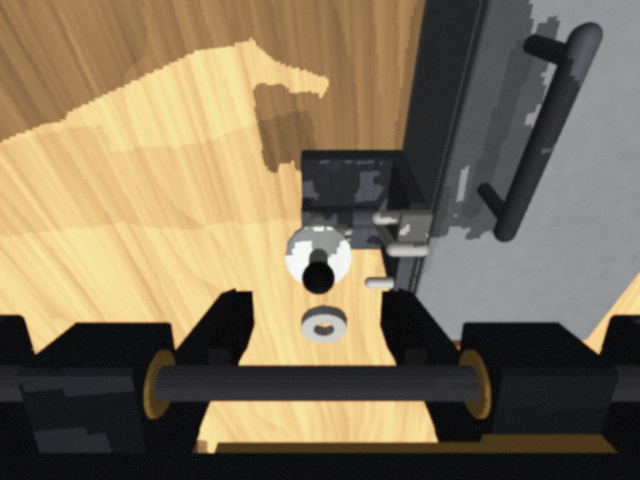

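```bash
cat > d.py <<'E'
import sys
from h import *
from plant import r
np.set_printoptions(precision=3,suppress=True)
s=r.get_state()
a,l=float(sys.argv[1]),float(sys.argv[2])
print("target delta",*delta(s,PIV+a*ax(l),toolR(l)))
p=s["tool_pos"]-PIV; print("axial",p@ax(l),"lean of tcp",np.arctan2(p@yc,p[2]),"x off",p@xc, "tool lean",np.arcsin(-Ro.from_quat(s["eef_rot"]).as_matrix()[:,1]@yc))
f=np.array(s["contact_force"]);print("F axial",f@ax(l),"side(yc)",f@(yc*np.cos(l)-zc*np.sin(l)),"x",f@xc,"clock",s["clock"],"op",s["opening"])
E
python3 -m inch '[[0,0,0,0,0,0],[0,0,0,0,0,0],[0,0,0,0,0,0]]'; python3 d.py .093 .355
```

```text
clock: 3.63
tool_pos: [0.4834, -0.0775, 0.187]
eef_rot: [0.82, -0.038, 0.028, -0.57]
contact_force: [0.6, -0.1, 0.4]
opening: 0.68
target delta [-0.775 68.527  1.497] [ 0.    -0.003  0.002]
axial 0.16152859896024047 lean of tcp 0.34577350343874 x off 0.0006205103800599432 tool lean 0.3551251060574877
F axial 0.3805575520541514 side(yc) -0.19392309772168603 x 0.5694604200465636 clock 3.6333 op 0.6803252260668918
```

```bash
python3 -m inch '[[-0.8,15,1.5,0,0,0],[0,15,0,0,0,0],[0,15,0,0,0,0],[0,13,0,0,0,0],[0,10,0,0,0,0],[0,0,0,0,0,0],[0,0,0,0,0,0],[0,0,0,0,0,0]]' 60; python3 d.py .093 .355
```

```text
clock: 4.3
tool_pos: [0.4804, -0.0996, 0.1224]
eef_rot: [0.82, -0.038, 0.028, -0.57]
contact_force: [-0.2, -0.1, 0.8]
opening: 0.682
target delta [ 0.359  0.234 -0.055] [ 0.001 -0.002  0.001]
axial 0.09323352290993153 lean of tcp 0.3555982765136636 x off -0.00035968311092396865 tool lean 0.3557255193133274
F axial 0.7508518306566673 side(yc) -0.40536204952363475 x -0.23279988264256576 clock 4.3 op 0.6818790683618681
```

```bash
python3 -m inch '[[0,2,0,0,0,0],[0,0,0,0,0,0],[0,0,0,0,0,0],[0,0,0,0,0,0],[0,0,0,0,0,0],[0,0,0,0,0,0]]' 30 30; python3 d.py .091 .355;  python3 - <<'E'
from h import *
from plant import r
d=r.snapshot("wrist");cv2.imwrite("pics/w4.png",d["img"][:,:,::-1])
E
```

```text
clock: 4.8
tool_pos: [0.4799, -0.1005, 0.1201]
eef_rot: [0.82, -0.039, 0.028, -0.57]
contact_force: [-0.1, 2.2, 4.4]
opening: 0.466
target delta [ 0.756 -0.289  0.085] [ 0.001 -0.002  0.   ]
axial 0.09071060214735983 lean of tcp 0.3540755826133147 x off -0.0007561496872919401 tool lean 0.35594745280362794
F axial 4.890697040765155 side(yc) 0.5318376329811542 x -0.3047933230943838 clock 4.8 op 0.46629895388023146
```

View pics/w4.png

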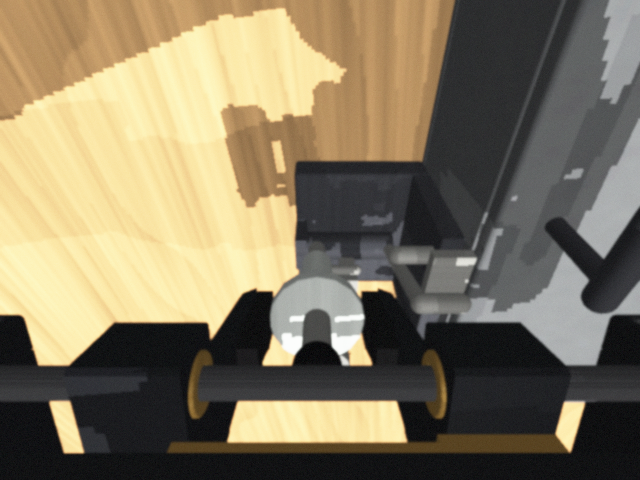

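```bash
python3 -m inch '[[0,-1,0,0,0,0],[0,-2,0,0,0,0],[0,-2,0,0,0,0],[0,-2,0,0,0,0],[0,0,0,0,0,0],[0,0,0,0,0,0]]' 30 45; python3 d.py .104 .355
```

```text
clock: 5.35
tool_pos: [0.48, -0.0984, 0.1264]
eef_rot: [0.82, -0.039, 0.028, -0.57]
contact_force: [1.8, -3.4, -4.9]
opening: 0.462
target delta [ 0.827 -6.649  0.276] [ 0.001 -0.002  0.   ]
axial 0.09735084250768343 lean of tcp 0.3521019681533065 x off -0.0008272244640855949 tool lean 0.35627833157487243
F axial -5.729648116843557 side(yc) -1.2649612576594222 x 2.129647304533927 clock 5.35 op 0.46161002437994064
```

```bash
python3 -m inch '[[0,-2,0,0,0,0],[0,-2,0,0,0,0],[0,-1.5,0,0,0,0],[0,-1,0,0,0,0],[0,0,0,0,0,0],[0,0,0,0,0,0]]'; python3 d.py .104 .355
```

```text
clock: 5.85
tool_pos: [0.4802, -0.096, 0.1325]
eef_rot: [0.82, -0.039, 0.028, -0.57]
contact_force: [2.2, -3.7, -7.1]
opening: 0.461
target delta [ 0.846 -0.046  0.114] [ 0.001 -0.002  0.   ]
axial 0.10395400420750452 lean of tcp 0.3539209543876363 x off -0.0008459877581078924 tool lean 0.3560815745712431
F axial -7.9144015624216015 side(yc) -0.8209556953932522 x 2.554363852241552 clock 5.85 op 0.4613453107142632
```

```bash
python3 -m inch '[[0,0.05,-3.12,0.03,0,0],[0,0.05,-3.12,0.03,0,0],[0,0,0,0,0,0]]'; python3 d.py .104 .295
```

```text
clock: 6.1
tool_pos: [0.4795, -0.1038, 0.1351]
eef_rot: [0.803, -0.039, 0.03, -0.594]
contact_force: [1.7, -2.8, -7.7]
opening: 0.461
target delta [ 0.867 -0.023  2.213] [ 0.001 -0.005  0.   ]
axial 0.10397879880282021 lean of tcp 0.27376174160421635 x off -0.0008793265642808219 tool lean 0.2959866737050842
F axial -8.155193861912343 side(yc) -0.29563581769043273 x 1.9197749762350593 clock 6.1 op 0.4610139592212224
```

Free, with no side force. I'll keep throwing.

```bash
python3 -m inch '[[0,0.09,-4.2,0.04,0,0],[0,0.08,-4.16,0.04,0,0],[0,0.08,-4.16,0.04,0,0],[0,0.08,-4.16,0.04,0,0],[0,0.08,-4.16,0.04,0,0],[0,0.08,-4.16,0.04,0,0],[0,0.08,-4.16,0.04,0,0],[0,0.08,-4.16,0.04,0,0],[0,0,0,0,0,0],[0,0,0,0,0,0]]'; python3 d.py .104 -.025
```

```text
clock: 6.93
tool_pos: [0.4765, -0.1348, 0.1388]
eef_rot: [-0.698, 0.034, -0.035, 0.715]
contact_force: [2.4, 0.4, -8.7]
opening: 0.459
target delta [ 0.97  -0.159  0.366] [ 0.001 -0.004  0.001]
axial 0.10384067473487527 lean of tcp -0.028494695917393564 x off -0.0009713809715618593 tool lean -0.023893657505793798
F axial -8.687287719852126 side(yc) 0.35479103320694916 x 2.3078926491014293 clock 6.9333 op 0.4592675654967357
```

```bash
python3 -m inch '[[0,0.09,-4.2,0.04,0,0],[0,0.08,-4.16,0.04,0,0],[0,0.08,-4.16,0.04,0,0],[0,0.08,-4.16,0.04,0,0],[0,0.08,-4.16,0.04,0,0],[0,0.08,-4.16,0.04,0,0],[0,0.08,-4.16,0.04,0,0],[0,0.08,-4.16,0.04,0,0],[0,0,0,0,0,0],[0,0,0,0,0,0]]'; python3 d.py .104 -.345
```

```text
clock: 7.77
tool_pos: [0.4735, -0.1656, 0.1325]
eef_rot: [-0.575, 0.027, -0.039, 0.817]
contact_force: [3.1, 4.0, -6.9]
opening: 0.457
target delta [ 1.047 -0.739 -1.068] [ 0.001 -0.001 -0.   ]
axial 0.1032603434862509 lean of tcp -0.33465725126486634 x off -0.001045502259014737 tool lean -0.3440286060090795
F axial -7.96709378747123 side(yc) 1.6399284553235232 x 2.733921169944476 clock 7.7667 op 0.4567061367465763
```

```bash
python3 -m inch '[[0,0.05,-3.5,0.03,0,0],[0,0.05,-3,0.03,0,0],[0,0,-1.5,0.015,0,0],[0,0,0,0,0,0],[0,0,0,0,0,0]]'; python3 d.py .104 -.42
```

```text
clock: 8.18
tool_pos: [0.4728, -0.173, 0.1301]
eef_rot: [-0.544, 0.025, -0.039, 0.838]
contact_force: [3.3, 4.1, -6.9]
opening: 0.456
target delta [ 1.083 -0.27  -1.064] [ 0.001 -0.     0.   ]
axial 0.10372876414383037 lean of tcp -0.4097475647057163 x off -0.001083078372674017 tool lean -0.4188477190484851
F axial -8.119028948465571 side(yc) 1.1474385862152965 x 2.9006217532854426 clock 8.1833 op 0.45601424721220807
```

```bash
python3 -m inch '[[0,0,-1.2,0,0,0],[0,2,0,0,0,0],[0,2,0,0,0,0],[0,2,0,0,0,0],[0,0,0,0,0,0],[0,0,0,0,0,0]]'; python3 d.py .091 -.42
```

```text
clock: 8.68
tool_pos: [0.4728, -0.1726, 0.1241]
eef_rot: [-0.544, 0.026, -0.04, 0.838]
contact_force: [3.3, 3.3, -5.8]
opening: 0.459
target delta [1.103 7.09  1.103] [ 0.001 -0.001  0.001]
axial 0.09809032558026444 lean of tcp -0.43115593620381476 x off -0.0011117629191211243 tool lean -0.4189933047231265
F axial -6.748789276762594 side(yc) 0.9412108716597085 x 2.945438396184173 clock 8.6833 op 0.45863209791319026
```

```bash
python3 -m inch '[[0,2,0.3,0,0,0],[0,2,0,0,0,0],[0,2,0,0,0,0],[0,0,0,0,0,0],[0,0,0,0,0,0]]'; python3 d.py .091 -.42
```

```text
clock: 9.1
tool_pos: [0.473, -0.1704, 0.1187]
eef_rot: [-0.544, 0.026, -0.04, 0.838]
contact_force: [3.0, 2.8, -4.7]
opening: 0.458
target delta [1.055 1.211 1.302] [ 0.001 -0.002  0.001]
axial 0.09221131439699241 lean of tcp -0.4340855365923607 x off -0.0010593565858434528 tool lean -0.41889503371644154
F axial -5.559928269024071 side(yc) 0.9275455396784273 x 2.7495076101153044 clock 9.1 op 0.45844415345461986
```

```bash
python3 -m inch '[[0,1.2,0,0,0,0],[0,0,0,0,0,0],[0,0,0,0,0,0]]'; python3 d.py .091 -.42; python3 -m inch '[[0,0,0,0,0,0],[0,0,0,0,0,0],[0,0,0,0,0,0],[0,0,0,0,0,0]]' 60; python3 d.py .091 -.42;python3 - <<'E'
from h import *
from plant import r
d=r.snapshot("wrist");cv2.imwrite("pics/w5.png",d["img"][:,:,::-1])
d=r.snapshot("scene");np.savez("/tmp/scene5.npz",**d);cv2.imwrite("pics/s5.png",cv2.resize(d["img"][190:290,180:290,::-1],None,fx=6,fy=6,interpolation=cv2.INTER_CUBIC))
E
```

```text
clock: 9.35
tool_pos: [0.4731, -0.17, 0.1176]
eef_rot: [-0.544, 0.026, -0.04, 0.838]
contact_force: [1.4, 2.4, -4.1]
opening: 0.461
target delta [1.053 0.075 1.353] [ 0.001 -0.002  0.002]
axial 0.09107518387495742 lean of tcp -0.4348285220234345 x off -0.0010553510055899128 tool lean -0.41879881690524795
F axial -4.715881754833216 side(yc) 0.6135773039030967 x 1.1706537183457686 clock 9.35 op 0.46099228700783224
clock: 9.68
tool_pos: [0.4726, -0.1706, 0.1176]
eef_rot: [-0.544, 0.026, -0.04, 0.837]
contact_force: [-0.8, 0.8, 0.6]
opening: 0.68
target delta [1.471 0.336 1.973] [ 0.002 -0.002  0.001]
axial 0.0913376379241374 lean of tcp -0.44155567705255105 x off -0.0014760994075142335 tool lean -0.4180247614609305
F axial 0.2548041308138024 side(yc) 0.9031108085853223 x -0.8688653397845553 clock 9.6833 op 0.6800955160805093
```

View pics/w5.png

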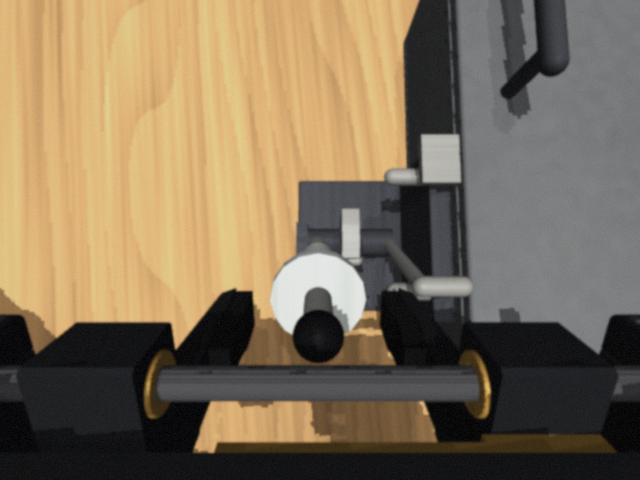

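View pics/s5.png

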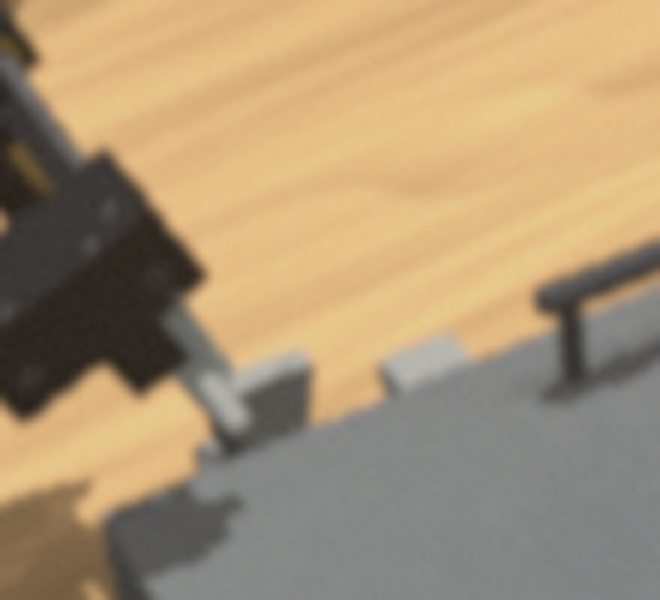

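The collar was released and the lever stayed on the right; the wrist view shows the ball at (318,335) and the flange at (318,295). I'll back off and check this from above.

```bash
python3 -m inch '[[1.4,-10,1,0,0,0],[0,-25,0,0,0,0],[0,-35,0,0,0,0],[0,-40,0,0,0,0],[0,-30,0,0,0,0],[0,0,0,0,0,0],[0,0,0,0,0,0],[0,0,0,0,0,0]]'; python3 - <<'E'
from h import *
from plant import r
np.set_printoptions(precision=4,suppress=True)
s=r.get_state();print(s["q"],s["tool_pos"])
d=r.snapshot("wrist"); np.savez("/tmp/w6.npz",p=s["tool_pos"],q=s["eef_rot"],**d)
cv2.imwrite("pics/w6.png",d["img"][:,:,::-1])
d=wcam(load("w6"))
for l in (.33,.36,.39,.42): print(l,[proj(d,PIV+a*ax(-l)) for a in (.134,.103,.106)])
c=proj(d,PIV+.103*ax(-.37)).astype(int);a,b=c[0]-50,c[1]-40;print(a,b)
w=load("w6");cv2.imwrite("pics/w6c.png",cv2.resize(w["img"][b:b+75,a:a+100,::-1],None,fx=8,fy=8,interpolation=cv2.INTER_CUBIC))
P=cloud(d)-PIV
for l in (.34,.37,.40):
    A=ax(-l);al=P@A;rad=np.linalg.norm(P-al[...,None]*A,axis=-1)
    m=(al>.09)&(al<.125)&(rad<.020)&(rad>.011); print(l,m.sum(),np.percentile(al[m],[10,50,90]))
E
```

```text
clock: 10.45
tool_pos: [0.4683, -0.2253, 0.2453]
eef_rot: [-0.544, 0.026, -0.04, 0.838]
contact_force: [-0.5, 0.5, -0.2]
opening: 0.68
[ 0.8834  0.6924 -0.5152  1.7202 -0.0884  0.9497  0.4093] [ 0.4683 -0.2253  0.2453]
0.33 [array([317.7226, 227.9546]), array([317.5958, 221.0942]), array([317.6069, 221.6932])]
0.36 [array([317.7288, 233.3456]), array([317.6004, 224.8163]), array([317.6116, 225.5619])]
0.39 [array([317.7344, 238.6571]), array([317.6046, 228.4955]), array([317.6159, 229.3847])]
0.42 [array([317.7393, 243.878 ]), array([317.6084, 232.1252]), array([317.6199, 233.1551])]
267 186
0.34 1087 [0.102  0.103  0.1039]
0.37 1054 [0.1019 0.1029 0.1038]
0.4 981 [0.1018 0.1028 0.104 ]
```

View pics/w6.png

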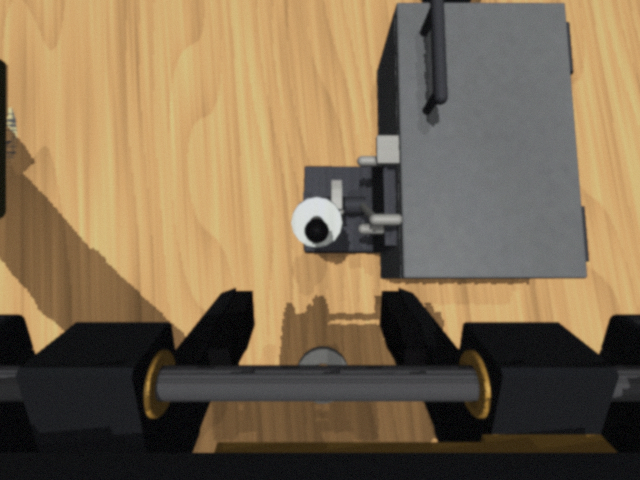

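View pics/w6c.png

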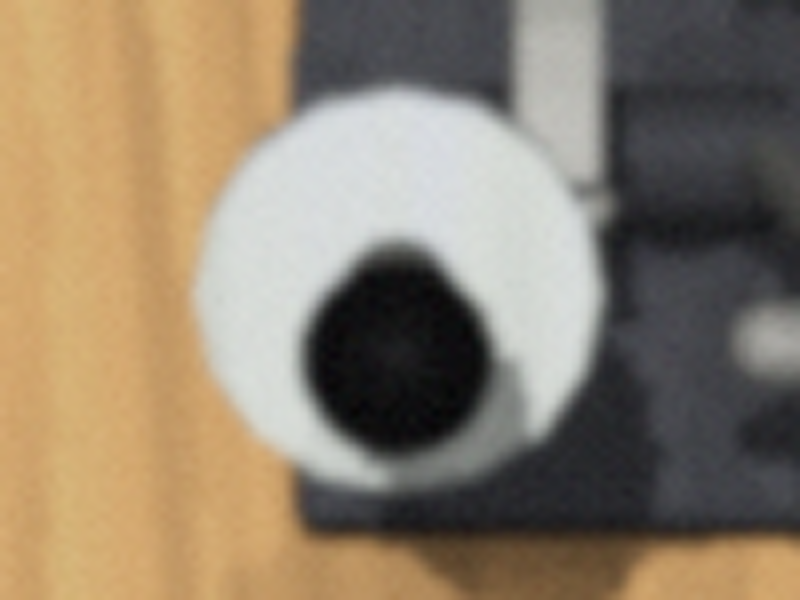

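The collar is home: the flange top is 103.0 mm from the pivot. The lever leans about 0.34 to -y, so the joint is at about 0.78. Next is the handle.

```bash
cat > e.py <<'E'
import sys
from h import *
from plant import r
np.set_printoptions(precision=3,suppress=True)
s=r.get_state()
p=ch([float(v) for v in sys.argv[1:4]])
print("target",p,"delta",*delta(s,p,toolR(0)))
q=s["tool_pos"]-C0; print("tcp chest mm",q@xc*1e3,q@yc*1e3,q[2]*1e3)
f=np.array(s["contact_force"]);print("F x,y,z",f@xc,f@yc,f[2],"op",s["opening"]*88.1,"clock",s["clock"],"q",np.array(s["q"]))
E
python3 e.py -55 60 240; python3 - <<'E'
from h import *
np.set_printoptions(precision=4,suppress=True)
for n in ("top0","scene0"):
    P=cloud(load(n))-C0; a=P@xc;b=P@yc;z=P[...,2]
    m=(z>.14)&(a>-.08)&(a<-.03)&(b>.0)&(b<.12); print(n,m.sum(),np.percentile(a[m],[5,50,95]),np.percentile(b[m],[3,50,97]),np.percentile(z[m],[50,95]))
    m=(z>.14)&(a>-.08)&(a<-.03)&(b>.04)&(b<.08); print(np.percentile(a[m],[5,50,95]))
    m=(z>.14)&(a>-.08)&(a<-.03)&(b>.02)&(b<.04); print(np.percentile(a[m],[5,50,95]))
    m=(z>.14)&(a>-.08)&(a<-.03)&(b>.08)&(b<.1); print(np.percentile(a[m],[5,50,95]))
E
```

```text
target [ 0.588 -0.032  0.24 ] delta [100.712  87.28  184.008] [-0.42  -0.001 -0.002]
tcp chest mm -155.92935044641374 -143.49335778577574 244.82075741501654
F x,y,z -0.0722121596960265 0.5493678806200197 -0.3086103424094851 op 60.160656778895245 clock 10.5 q [ 0.883  0.693 -0.515  1.721 -0.088  0.95   0.409]
top0 414 [-0.0592 -0.0548 -0.0495] [0.0147 0.06   0.1063] [0.1501 0.1528]
[-0.0593 -0.0548 -0.0496]
[-0.0593 -0.0548 -0.0495]
[-0.059  -0.055  -0.0497]
scene0 286 [-0.0584 -0.0528 -0.0499] [0.0143 0.0588 0.1054] [0.15   0.1529]
[-0.0586 -0.0525 -0.0499]
[-0.0583 -0.0529 -0.0503]
[-0.0578 -0.0528 -0.0501]
```

```bash
python3 -m inch '[[0,-10,0,-0.105,0,0],[0,-10,0,-0.105,0,0],[0,-10,0,-0.105,0,0],[0,0,0,-0.105,0,0],[25,0,40,0,0,0],[25,0,40,0,0,0],[25,0,40,0,0,0],[25,0,40,0,0,0],[0,0,20,0,0,0],[0,0,0,0,0,0],[0,0,0,0,0,0],[0,0,0,0,0,0]]' 60 15; python3 e.py -55 60 136
```

```text
clock: 11.5
tool_pos: [0.5702, -0.0839, 0.2729]
eef_rot: [0.707, -0.035, 0.033, -0.705]
contact_force: [0.1, -1.5, 0.5]
opening: 0.687
target [ 0.588 -0.032  0.136] delta [ 12.614 136.773  53.929] [ 0.002 -0.003 -0.002]
tcp chest mm -67.42558961598553 6.445747417919957 272.9372338148907
F x,y,z 0.2451695910329165 -1.4437114037880565 0.46069437669167984 op 60.51607371570025 clock 11.5 q [ 0.229  0.59  -0.277  1.67   0.196  0.912 -0.22 ]
```

```bash
python3 -m inch '[[12.6,0,27,0,0,0],[0,0,27,0,0,0],[0,27,0,0,0,0],[0,27,0,0,0,0],[0,26,0,0,0,0],[0,0,0,0,0,0],[0,0,0,0,0,0],[0,0,0,0,0,0],[0,0,0,0,0,0]]'; python3 e.py -55 60 136
```

```text
clock: 12.25
tool_pos: [0.5903, -0.0312, 0.1958]
eef_rot: [0.707, -0.033, 0.036, -0.706]
contact_force: [0.7, 0.2, 0.7]
opening: 0.68
target [ 0.588 -0.032  0.136] delta [-2.877 59.832 -0.771] [ 0.001 -0.004  0.004]
tcp chest mm -52.346290081275576 60.82209706020883 195.8415187374397
F x,y,z 0.6792780547861064 0.21745079603691578 0.7180743772495086 op 59.94445739147658 clock 12.25 q [ 0.117  0.7   -0.248  1.717  0.236  0.75  -0.345]
```

```bash
python3 -m inch '[[-2,20,-0.8,0,0,0],[0,20,0,0,0,0],[0,19,0,0,0,0],[0,0,0,0,0,0],[0,0,0,0,0,0],[0,0,0,0,0,0]]'; python3 e.py -55 60 136
```

```text
clock: 12.75
tool_pos: [0.5884, -0.0311, 0.1368]
eef_rot: [0.707, -0.033, 0.035, -0.706]
contact_force: [0.0, 0.6, 0.9]
opening: 0.682
target [ 0.588 -0.032  0.136] delta [-0.77   0.799 -0.674] [ 0.001 -0.002  0.004]
tcp chest mm -54.23158466609757 60.67244335320572 136.80083576308644
F x,y,z -0.03231521491292974 0.5633247641466514 0.8972348087788942 op 60.12396632342379 clock 12.75 q [ 0.1    0.78  -0.219  1.769  0.27   0.618 -0.374]
```

```bash
python3 -m inch '[[-0.5,1,0,0,0,0],[0,0,0,0,0,0],[0,0,0,0,0,0],[0,0,0,0,0,0],[0,0,0,0,0,0],[0,0,0,0,0,0],[0,0,0,0,0,0],[0,0,0,0,0,0]]' 3 20; python3 e.py -55 60 136
python3 - <<'E'
import numpy as np
R=np.hypot(135,45);a0=np.arctan2(45,-135)
pr=None
for t in np.arange(0,1.81,.1):
    p=R*np.array([np.cos(a0-t),np.sin(a0-t)])
    if pr is not None: print(round(t,2),"tool x %.1f y %.1f"%(p[0]-pr[0],-(p[1]-pr[1])), "abs chest x %.0f TCPz %.0f"%(80+p[0],100.5+p[1]-9.5))
    pr=p
E
```

```text
clock: 13.42
tool_pos: [0.5871, -0.0311, 0.1341]
eef_rot: [0.707, -0.033, 0.034, -0.706]
contact_force: [0.1, 0.1, -1.6]
opening: 0.115
target [ 0.588 -0.032  0.136] delta [ 0.522 -1.856 -0.573] [ 0.001 -0.002  0.002]
tcp chest mm -55.51817459180086 60.57220470928971 134.1424731055267
F x,y,z 0.09148212608100612 0.11831272419854766 -1.5546247437885268 op 10.126291422270974 clock 13.4167 q [ 0.099  0.784 -0.218  1.773  0.271  0.613 -0.375]
0.1 tool x 5.2 y -13.3 abs chest x -50 TCPz 149
0.2 tool x 6.5 y -12.7 abs chest x -43 TCPz 162
0.3 tool x 7.7 y -12.0 abs chest x -36 TCPz 174
0.4 tool x 8.9 y -11.1 abs chest x -27 TCPz 185
0.5 tool x 9.9 y -10.2 abs chest x -17 TCPz 195
0.6 tool x 10.9 y -9.2 abs chest x -6 TCPz 204
0.7 tool x 11.7 y -8.0 abs chest x 6 TCPz 212
0.8 tool x 12.5 y -6.8 abs chest x 18 TCPz 219
0.9 tool x 13.1 y -5.5 abs chest x 31 TCPz 225
1.0 tool x 13.6 y -4.2 abs chest x 45 TCPz 229
1.1 tool x 13.9 y -2.8 abs chest x 59 TCPz 232
1.2 tool x 14.2 y -1.4 abs chest x 73 TCPz 233
1.3 tool x 14.2 y 0.0 abs chest x 87 TCPz 233
1.4 tool x 14.2 y 1.4 abs chest x 101 TCPz 232
1.5 tool x 13.9 y 2.8 abs chest x 115 TCPz 229
1.6 tool x 13.6 y 4.2 abs chest x 129 TCPz 225
1.7 tool x 13.1 y 5.6 abs chest x 142 TCPz 219
1.8 tool x 12.5 y 6.8 abs chest x 154 TCPz 212
```

The fingers stopped at 10 mm, which matches the bar. I'll start lifting.

```bash
python3 -m inch '[[2.4,-6.8,0,0,0,0],[2.8,-6.5,0,0,0,0],[3.1,-6.4,0,0,0,0],[3.4,-6.3,0,0,0,0],[3.7,-6.1,0,0,0,0],[4,-5.9,0,0,0,0],[0,0,0,0,0,0]]'; python3 e.py -36 60 173
```

```text
clock: 14.0
tool_pos: [0.6064, -0.033, 0.1735]
eef_rot: [0.707, -0.034, 0.034, -0.706]
contact_force: [-1.3, 0.4, 0.6]
opening: 0.117
target [ 0.606 -0.034  0.173] delta [ 0.123  0.51  -0.505] [ 0.001 -0.003  0.001]
tcp chest mm -36.12183840183493 60.50587399850722 173.50960687854302
F x,y,z -1.3679325281468067 0.2984665442896369 0.5710545919365738 op 10.308595881023152 clock 14.0 q [ 0.114  0.75  -0.241  1.684  0.246  0.737 -0.344]
```

```bash
python3 -m inch '[[4.4,-5.6,0,0,0,0],[4.5,-5.5,0,0,0,0],[4.9,-5.2,0,0,0,0],[5,-5,0,0,0,0],[5.4,-4.7,0,0,0,0],[5.5,-4.5,0,0,0,0],[5.8,-4.1,0,0,0,0],[5.9,-3.9,0,0,0,0],[6.2,-3.5,0,0,0,0],[6.3,-3.3,0,0,0,0],[0,0,0,0,0,0]]'; python3 e.py 18 60 217; python3 - <<'E'
from h import *
from plant import r
d=r.snapshot("scene");cv2.imwrite("pics/s7.png",d["img"][:,:,::-1])
E
```

```text
clock: 14.92
tool_pos: [0.6586, -0.038, 0.2202]
eef_rot: [0.707, -0.035, 0.033, -0.706]
contact_force: [-8.5, 0.3, 8.8]
opening: 0.115
target [ 0.66  -0.039  0.217] delta [ 1.709  3.241 -0.386] [ 0.002 -0.003 -0.002]
tcp chest mm 16.298205500623016 60.39674501739391 220.2439349238273
F x,y,z -8.51910247341329 -0.5432211686399997 8.801680421092534 op 10.08898860655471 clock 14.9167 q [ 0.12   0.763 -0.255  1.466  0.219  0.943 -0.294]
```

View pics/s7.png

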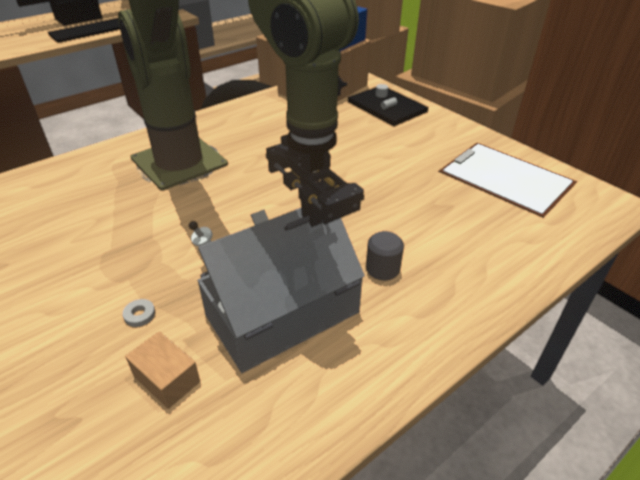

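```bash
python3 - <<'E'
from h import *
from plant import r
d=r.snapshot("wrist");cv2.imwrite("pics/w7.png",d["img"][:,:,::-1])
s=r.get_state();print(s["contact_force"],s["moment"])
E
```

```text
[-10.0863457    0.71724933  10.05981551] [-0.0245058   2.12905692  0.03514755]
```

View pics/w7.png

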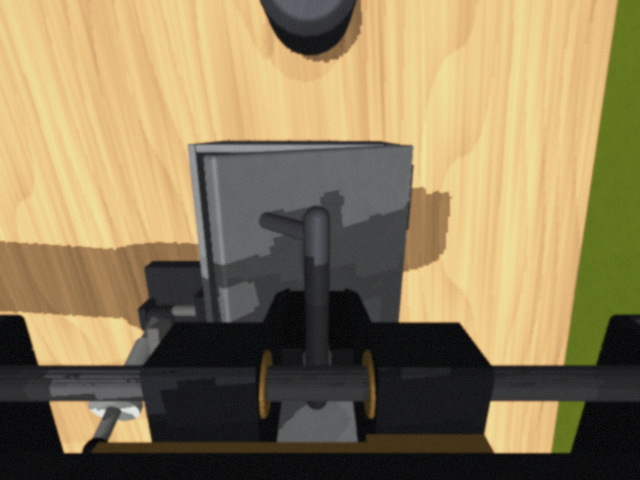

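```bash
python3 -m inch '[[-1,-2,0,0,0,0],[0,0,0,0,0,0],[0,0,0,0,0,0]]'; python3 e.py 18 60 217; python3 - <<'E'
from plant import r
from h import *
d=r.snapshot("top");np.savez("/tmp/top7.npz",**d);cv2.imwrite("pics/t7.png",d["img"][:,:,::-1])
print(r.get_state()["moment"])
# lid plane fit from scene+top cloud left part
for n in ("top","scene"):
    d=r.snapshot(n);P=cloud(d)-C0;a=P@xc;b=P@yc;z=P[...,2]
    m=(a>-.03)&(a<.08)&(b>-.12)&(b<-.03)&(z>.12)&(z<.27)
    A=np.c_[a[m],np.ones(m.sum())]; k=np.linalg.lstsq(A,z[m],rcond=None)[0]; print(n,m.sum(),k,"theta",np.arctan(-k[0]))
E
```

```text
clock: 15.27
tool_pos: [0.6585, -0.038, 0.2203]
eef_rot: [0.707, -0.034, 0.034, -0.706]
contact_force: [-3.5, 0.2, 2.5]
opening: 0.115
target [ 0.66  -0.039  0.217] delta [ 1.716  3.346 -0.328] [ 0.001 -0.002  0.001]
tcp chest mm 16.282336575628477 60.33744452739319 220.3442689508519
F x,y,z -3.550599283060277 -0.11959044057330881 2.5310854966710368 op 10.101193334003186 clock 15.2667 q [ 0.12   0.761 -0.255  1.469  0.22   0.939 -0.294]
[-0.13049496  1.21959522  0.02243376]
top 0 [0. 0.] theta -0.0
scene 4622 [-1.00164436  0.1944176 ] theta 0.7862196685461496
```

View pics/t7.png

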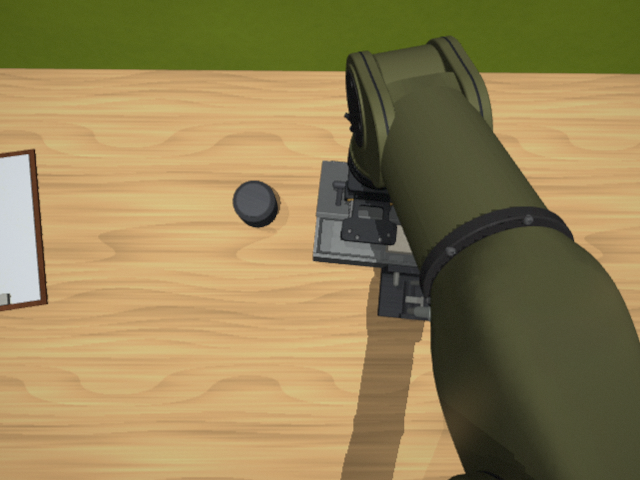

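```bash
python3 -m inch '[[6.5,-3.2,0,0,0,0],[6.6,-2.9,0,0,0,0],[6.7,-2.6,0,0,0,0],[6.8,-2.2,0,0,0,0],[0,0,0,0,0,0]]'; python3 e.py 44 60 228;python3 -m inch '[[6.9,-1.9,0,0,0,0],[7,-1.5,0,0,0,0],[7,-1.1,0,0,0,0],[7.1,-0.6,0,0,0,0],[0,0,0,0,0,0]]'; python3 e.py 72 60 233; 
```

```text
clock: 15.83
tool_pos: [0.686, -0.0407, 0.2315]
eef_rot: [0.707, -0.033, 0.035, -0.706]
contact_force: [-4.2, -0.3, 5.9]
opening: 0.114
target [ 0.686 -0.041  0.228] delta [ 0.177  3.488 -0.251] [ 0.001 -0.003  0.002]
tcp chest mm 43.81717506928105 60.25574916311283 231.48763242981974
F x,y,z -4.124971139272469 -0.6698206390680939 5.94894855988951 op 10.070043819519835 clock 15.8333 q [ 0.117  0.789 -0.255  1.362  0.214  1.015 -0.275]
clock: 16.25
tool_pos: [0.7145, -0.0435, 0.2365]
eef_rot: [0.707, -0.033, 0.035, -0.706]
contact_force: [-2.7, -1.4, 4.1]
opening: 0.117
target [ 0.714 -0.044  0.233] delta [-0.522  3.519 -0.163] [ 0.001 -0.003  0.004]
tcp chest mm 72.50902036887997 60.1662865824268 236.52030374644235
F x,y,z -2.5283267523446638 -1.6510970258735127 4.078798851513072 op 10.34001124940033 clock 16.25 q [ 0.112  0.828 -0.253  1.252  0.212  1.084 -0.258]
```

```bash
python3 -m inch '[[7.1,-0.5,0,0,0,0],[7.1,-0.1,0,0,0,0],[7.1,0.4,0,0,0,0],[7.1,0.8,0,0,0,0],[0,0,0,0,0,0]]'; python3 e.py 101 60 232;python3 -m inch '[[7,1.1,0,0,0,0],[6.9,1.5,0,0,0,0],[6.9,1.8,0,0,0,0],[6.8,2.2,0,0,0,0],[0,0,0,0,0,0]]'; python3 e.py 129 60 225
```

```text
clock: 16.67
tool_pos: [0.7427, -0.0462, 0.2353]
eef_rot: [0.707, -0.033, 0.035, -0.706]
contact_force: [0.8, -1.4, 1.6]
opening: 0.114
target [ 0.743 -0.046  0.232] delta [ 0.132  3.273 -0.024] [ 0.001 -0.003  0.004]
tcp chest mm 100.8557753697864 60.02866914281838 235.27225159949555
F x,y,z 0.9063778788648016 -1.338736629467324 1.5562851943309057 op 10.084122832484104 clock 16.6667 q [ 0.105  0.876 -0.249  1.14   0.212  1.146 -0.241]
clock: 17.08
tool_pos: [0.7701, -0.049, 0.2283]
eef_rot: [0.707, -0.033, 0.035, -0.706]
contact_force: [1.1, -1.7, -1.6]
opening: 0.118
target [ 0.771 -0.049  0.225] delta [0.636 3.315 0.132] [ 0.002 -0.003  0.004]
tcp chest mm 128.35062290293286 59.87490104536693 228.31300939093288
F x,y,z 1.2255089470659248 -1.5786356806216004 -1.6472785238386842 op 10.358235515343758 clock 17.0833 q [ 0.097  0.931 -0.245  1.028  0.212  1.201 -0.224]
```

```bash
python3 -m inch '[[6.6,2.4,0,0,0,0],[6.5,2.8,0,0,0,0],[6.3,3.1,0,0,0,0],[0,0,0,0,0,0],[0,0,0,0,0,0]]'; python3 e.py 148 60 216; python3 - <<'E'
from plant import r
from h import *
d=r.snapshot("scene");np.savez("/tmp/s8.npz",**d);cv2.imwrite("pics/s8.png",d["img"][:,:,::-1])
d=r.snapshot("wrist");cv2.imwrite("pics/w8.png",d["img"][:,:,::-1])
E
```

```text
clock: 17.5
tool_pos: [0.7889, -0.0508, 0.2198]
eef_rot: [0.707, -0.033, 0.035, -0.706]
contact_force: [2.0, -2.1, -1.6]
opening: 0.115
target [ 0.79  -0.051  0.216] delta [0.76  3.826 0.19 ] [ 0.002 -0.003  0.004]
tcp chest mm 147.22544204456602 59.81804161872247 219.8231075547326
F x,y,z 2.232382078935447 -1.9368355020726966 -1.619616927566416 op 10.126919222038808 clock 17.5 q [ 0.091  0.975 -0.242  0.948  0.213  1.237 -0.213]
```

View pics/s8.png

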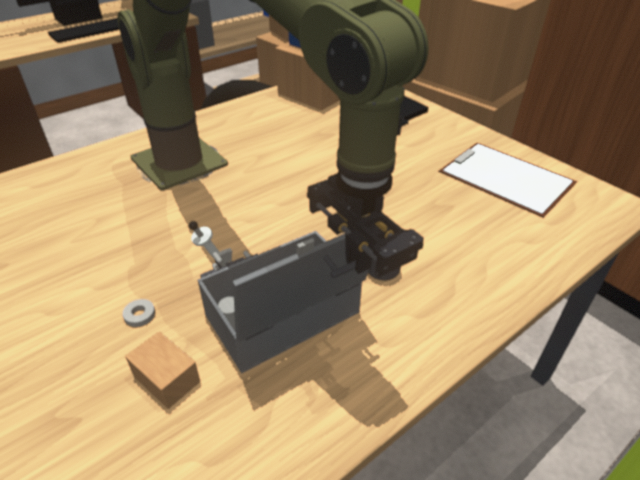

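View pics/w8.png

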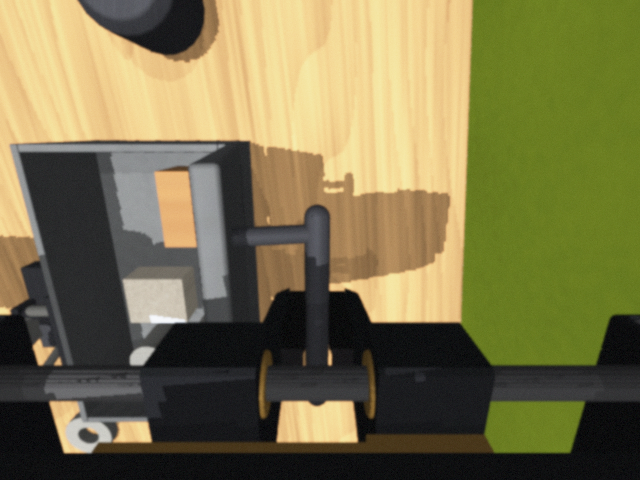

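```bash
python3 -m inch '[[0,0,0,0,0,0],[0,0,0,0,0,0],[0,0,0,0,0,0]]' 17; python3 e.py 148 60 216; python3 -m inch '[[0,-4,0,0,0,0],[0,-6,0,0,0,0],[0,0,0,0,0,0]]' 17; python3 e.py 148 60 216
```

```text
clock: 17.85
tool_pos: [0.7877, -0.0494, 0.2203]
eef_rot: [0.706, -0.033, 0.034, -0.706]
contact_force: [-0.6, -0.5, -0.4]
opening: 0.193
target [ 0.79  -0.051  0.216] delta [ 2.041  4.335 -1.114] [ 0.    -0.002  0.   ]
tcp chest mm 145.95900061855303 61.116692104369015 220.33426566392419
F x,y,z -0.5453467023221493 -0.5690302783410618 -0.3830348730824536 op 17.029467269017886 clock 17.85 q [ 0.091  0.974 -0.243  0.948  0.212  1.24  -0.212]
clock: 18.1
tool_pos: [0.7888, -0.05, 0.2321]
eef_rot: [0.707, -0.033, 0.035, -0.706]
contact_force: [0.3, 0.4, 0.3]
opening: 0.19
target [ 0.79  -0.051  0.216] delta [ 0.871 16.059 -0.609] [ 0.    -0.002  0.003]
tcp chest mm 147.0747609502582 60.61825668860977 232.0555575001962
F x,y,z 0.24622131076265988 0.42278391747297395 0.27153709318488095 op 16.77074078940139 clock 18.1 q [ 0.09   0.965 -0.243  0.932  0.21   1.261 -0.21 ]
```

```bash
python3 -m inch '[[0,-15,0,0,0,0],[0,-20,0,0,0,0],[0,-20,0,0,0,0],[0,-20,0,0,0,0],[0,-15,0,0,0,0],[0,0,0,0,0,0]]'; python3 e.py 100 60 340; python3 -m inch '[[-20,-10,20,0,0,0],[-30,-10,30,0,0,0],[-30,0,30,0,0,0],[-35,0,30,0,0,0],[-35,0,30,0,0,0],[-35,0,30,0,0,0],[-35,0,30,0,0,0],[-20,0,0,0,0,0],[0,0,0,0,0,0],[0,0,0,0,0,0]]'; python3 e.py 100 60 340;  python3 - <<'E'
from plant import r
from h import *
np.set_printoptions(precision=4,suppress=True)
for n in ("scene","top"):
    d=r.snapshot(n);np.savez(f"/tmp/{n}9.npz",**d);cv2.imwrite(f"pics/{n}9.png",d["img"][:,:,::-1])
    P=cloud(d)-C0;a=P@xc;b=P@yc;z=P[...,2]
    if n=="scene":
        m=(a>.07)&(a<.15)&(b>-.12)&(b<-.0)&(z>.13)&(z<.24)
        k=np.linalg.lstsq(np.c_[z[m],np.ones(m.sum())],a[m],rcond=None)[0];print(m.sum(),k,"theta",np.pi/2+np.arctan(k[0]))
    Q=cloud(d)-PIV
    A=ax(-.35);al=Q@A;rad=np.linalg.norm(Q-al[...,None]*A,axis=-1)
    m=(al>.09)&(al<.125)&(rad<.019)&(rad>.012);print(n,m.sum(),al[m].size and np.percentile(al[m],[10,50,90]))
    m=(al>.118)&(rad<.02); q=Q[m]; 
    if len(q): print("ball pts",len(q),"lean",np.median(np.arctan2(q@yc,q[:,2])))
E
```

```text
clock: 18.6
tool_pos: [0.7897, -0.05, 0.3249]
eef_rot: [0.706, -0.031, 0.037, -0.706]
contact_force: [0.0, 0.1, 1.0]
opening: 0.192
target [ 0.742 -0.046  0.34 ] delta [-47.875 -15.532  -0.814] [-0.    -0.003  0.009]
tcp chest mm 148.01078019127422 60.68278833734805 324.8870757286416
F x,y,z 0.022278075878534424 0.11948427082805954 0.9739955478925874 op 16.89299647407682 clock 18.6 q [ 0.079  0.914 -0.241  0.774  0.193  1.461 -0.186]
clock: 19.43
tool_pos: [0.5812, 0.1573, 0.3391]
eef_rot: [0.707, -0.033, 0.033, -0.706]
contact_force: [1.2, -0.1, 0.7]
opening: 0.195
target [ 0.742 -0.046  0.34 ] delta [ 179.092   -0.452 -187.475] [ 0.002 -0.     0.   ]
tcp chest mm -78.99843540299878 247.563118743901 339.10489543404947
F x,y,z 1.232979120284533 -0.010780831412962813 0.6750481440342739 op 17.17436415334552 clock 19.4333 q [-0.185  0.562 -0.275  1.496  0.165  1.107 -0.588]
2698 [0.1732 0.071 ] theta 1.7423307142067777
scene 140 [0.0996 0.1032 0.1049]
ball pts 99 lean -0.33749999365924727
top 187 [0.1012 0.1027 0.1043]
ball pts 132 lean -0.31547136254958114
```

View pics/scene9.png

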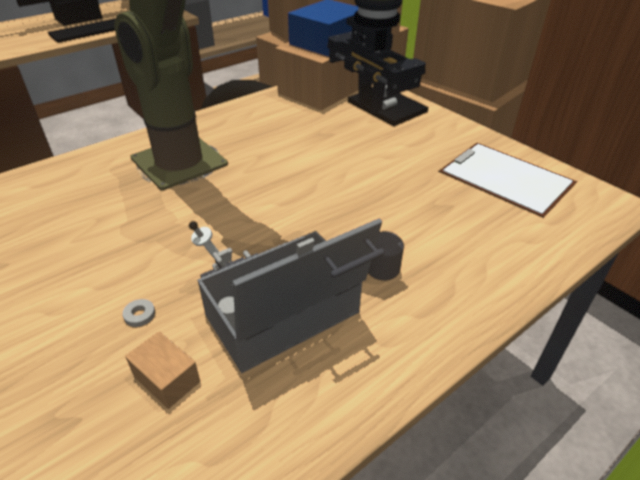

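View pics/top9.png

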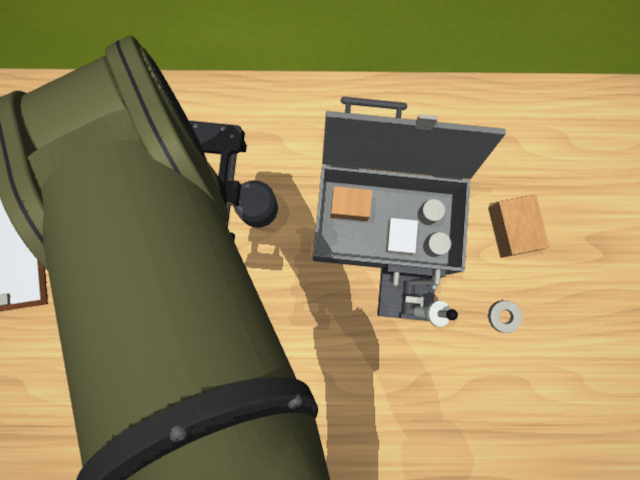

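The lid is at about 1.74 rad. The collar is home, the lever is at about 0.78, and the bystanders are at the same pixels as at the start: filter (256,204), carton (520,225), bearing (506,316). I'll hand it in.

```bash
python3 -c "
from plant import r
s=r.get_state();print(max(abs(s['qd'])),s['contact_force']);print(r.finish_job())"
```

```text
0.01668170070938804 [ 0.86980375 -0.31368385 -0.83104817]
the job is handed in; nothing more can be done
None
```

I opened the chest as asked and handed the job in at about 19.5 s of the 70 s allowed; no verdict was reported.

- **Lock:** I gripped the collar flange from above along the lever and lifted it 13 mm, with about 8 N of spring force. I then swung the lever to the right stop, lowered the collar and let go. Sideways force at the wrist stayed under 2 N throughout.
- **Lid:** I took it by the handle over its arc, past upright, then let go and backed away.

Last checks:

| Item | Measured | Required |
|---|---|---|
| Collar | flange top 103 mm from the pivot, i.e. home | lift under 3 mm |
| Lever | about 0.78 rad from the close-up wrist picture (lean about 0.34) | above 0.74 rad |
| Lid | about 1.74 rad, standing still | above 1.57 rad |
| Filter, carton, bearing | at their starting pixels | moved under 30 mm |
| Robot | clear of everything | touching nothing |

Two readings disagreed:

- **Lever angle:** the last rough estimates from the depth images gave 0.76 to 0.78 rad, so the lowest sits only slightly above the 0.74 limit. I trusted the wrist picture.
- **Lid arc:** partway up, the handle ran 3 to 4 mm outside the calculated arc, with force up to about 14 N. I corrected the path and the force fell.

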